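# Set a porcelain test slab under the thickness gauge

## Task

Get the long porcelain test slab ready for a thickness reading on the bench gauge: swing the gauge's lever all the way up so that its foot lifts, lay the slab flat on the steel platen with the whole foot above it and let go of it, then bring the lever fully down again, gently, so that the foot settles onto the slab and never drops or knocks on it. Leave the square tile, the knife and the jug where they are.

Things in the scene. Friction and masses are not known exactly. Their poses are not given: they have to be found in the camera images.
- gauge: Bench thickness gauge, fixed: grey cast base x -95..+130, y -65..+65 mm, 30 mm high; steel platen on it; column 30 mm thick at x = +95 mm, 265 mm tall, carrying the head over the platen. Origin on the bench (z = 0) straight below the foot's axis, z up. Its front, -x, is where work is laid in; the lever sticks out to its -y side.
- platen (a point): Point on the level platen's top face straight below the foot's axis, 42 mm above the bench; axes as gauge. The platen spans x -85..+55 mm and y -52..+52 mm about this point.
- foot (a joint): Height of the foot above the bare platen, m: 0 on the platen, about 0.012 resting on the slab, about 0.023 with the lever fully up. 0.3 kg, it sinks by its own weight as far as the lever lets it.
- foot_face (a point): Centre of the underside of the foot (moves with it): a level steel disc 24 mm across and 10 mm high on a 10 mm spindle, with a 34 mm lifting collar 48 mm above this point.
- lever (a joint): Lever angle, rad: 0 down on its stop, 0.25 level, 0.70 up on its stop. Stays where left; about 3 N at the grip raises it, 1 to 2 N lowers it. Its fork lifts the foot's collar (the first 0.08 rad is free play); the foot then moves at a quarter of the grip's speed. With the slab in place the foot lands at about 0.42 and the lever goes on down alone.
- lever_pivot (a point): Pivot of the lever under the head, at (0, +35, 92) mm in the frame of gauge (fixed); the lever turns about the gauge's x axis.
- lever_grip (a point): Middle of the lever's round black grip, 20 mm thick, 52 mm long along the lever, 155 mm from the pivot: at (0, 35 - 155 cos a, 92 + 155 sin a) mm in the frame of gauge, a = lever angle - 0.25; about 54 mm above the bench when down, 159 mm when up. Can be pinched from above across the gauge's x direction.
- slab: The test slab: fired white porcelain, 180 x 50 x 12 mm (x, y, z), 0.25 kg, plain and alike at both ends and on both faces, lying loose on the bench. Origin at the centre of its underside, x along its length, z up.
- tile: Bystander: a loose square white tile, 100 x 100 x 12 mm. Origin at the centre of its underside.
- knife: Bystander: a loose plaster knife, 225 mm long, 24 mm wide, 17 mm high, wooden handle towards its -x, steel blade towards +x. Origin at the bolster, underside.
- jug: Bystander: a loose clear measuring jug, 104 mm across at the rim, 130 mm high, handle on its +y side. Origin at the centre of its underside.
- head (a point): Centre of the underside of the grey head, 132 mm above the bench on the foot's axis; axes as gauge. The head rises to 210 mm and spans x -25..+25, y -33..+45 mm; its round dial reaches forward to x = -36 mm, so a gripper body that comes down in front must stay forward of that.
There are look-alikes about, which are no part of the job. Leave any black or green look-alike of the slab alone.

How it is judged:
By the outcome, as a careful person would: the job done as asked, in the order asked, and still so for the second after the job is handed in, with the robot touching nothing.
It also fails if it takes over 61 s, if anything falls off the work surface, if the arm or the gripper's body presses on something with over 40 N, if the wrist force passes 120 N, or if a joint passes its speed limit or range.

## Robot

A 7-joint arm with a two-finger parallel gripper is mounted at the origin on the work surface. World frame = base frame: x ahead of the robot, y to its left, z up, the work surface at z = 0. Lengths are in m, angles in degrees, forces in N, time in s.
With the tool pointing down it reaches from about 0.425 to 0.875 m from the base axis. Payload 4.7 kg.
Tool frame: the origin (TCP) lies at the centre of the arm's flange, where the gripper is bolted on; the fingertips stand 182 mm ahead of it and the grasp point (between the pads) lies 164 mm ahead of it (env.grip_depth is the distance from the TCP to the grasp point, in m); z points along the fingers, y is the line along which they close (so a half turn about z gives the same grasp; the last joint's range is limited). The gripper opens to 87 mm and grips with 3 to 60 N. Pads are 19 mm wide; open, the fingers measure 117 mm over their backs; the gripper's body (75 mm by 190 mm) begins 51 mm behind the grasp point.
Start: joints at [66.182, 18.392, -4.016, 83.108, 1.295, 78.541, -3.26], TCP at [0.271, -0.591, 0.405] pointing down, gripper open.
Joint ranges: [-163.93, 163.93], [-17.29, 119.83], [-79.2, 71.16], [3.27, 140.29], [-89.18, 269.18], [5.43, 117.66], [-154.24, 154.24]. Speed limits (degrees/s): [147.25, 147.25, 180, 180, 180, 180, 180].

## Interface

Orientations are given as [roll, pitch, yaw] about the fixed x, y, z axes, in that order (R = Rz(yaw) Ry(pitch) Rx(roll)).
In Python, from cell import env gives the robot as it stands. The module is installed in compiled form; this text tells all that it offers.
- The arm moves only by the tool send_rows, never from a script. Its arguments are lists of equal length, an entry for each row: "xyz": the shift along the tool's x, y, z in m, a list of three; "rotation": the turn, a rotation vector about the tool's x, y, z in rad, a list of three; "jaw": the opening, from 0 (shut) to 1 (fully open). A call has 1 to 20 rows; each row shifts and turns the commanded pose from where the row before left it, along the tool's axes as they then stand; what a row does not reach is not made up. A row lasts 1/10 s, in which the tool goes at most 50 mm and 8.59 degrees, less where a joint would pass 70% of its speed; a pose out of reach is approached as far as the arm can. A call is refused whole if a number of a shift passes 0.05 or a number of a turn 0.15, either way. A call with a gripper value outside its range is refused whole. The fingers move at their own pace and stop on an object; "newtons" is the grip in N (left out, the last holds). Time passes only in rows, so rows that do not move let the fingers close. It gives the time, the measured TCP pose, the force, the opening and the grip force at its end, in the units of the state.
- env.get_obs(): the state, without advancing time (a new reading comes with each control period).
- env.read_camera(name): name is "scene" or "top" or "wrist"; returns a dict with "image" (384x512x3 uint8, blue, green, red), "fx", "fy", "cx", "cy" (pixels), "distortion" ([k1, k2, p1, p2, k3] as OpenCV has them; the pictures are not rectified), "R" (3x3) and "t" (3): a world point X has camera coordinates R X + t. Camera axes: x right, y down, z forward; pixel columns grow to the right and rows downward; lengths in m; the calibration is good to about 2 mm. A picture is of the moment at which its call begins. There is no depth.
- env.sign_off(): hands the job in; it is judged then, once.
The state is a dict: "time_s": time; "qpos": joint angles; "joint_velocities": joint speeds; "effort": joint torques, N m; "tool_pos": TCP position; "tool_rot": TCP orientation; "force": force on the tool from outside, world axes, zero at the start; "wrist_torque": the same for the moment, N m; "grip_width": finger opening in m; "grasp_force": force on a finger pad.
Only numpy, scipy, OpenCV 4.12 (cv2) and the standard library are available. Lean on these libraries where they do the work, as an engineer would, in place of code of your own. Each camera call takes 0.05 s, during which the arm holds its last target. There are 200 camera calls.

## Working session

There is one attempt and no reset: what is moved stays moved. The work goes in short steps, Python scripts to look and compute and a tool call to move; the robot and the scene stay as the last step left them, time stands still between calls to the robot, and variables do not carry over. Pictures are saved under pics/ and viewed, at most 10 in all, crops included, and the job is handed in when it is done.

Besides the shell and the picture viewer there is one more tool, called after "Emit:" by a JSON object that holds its "api" and its "payload", one argument or row to a line. send_rows: Moves the arm, as the interface text tells. Its arguments: {"type":"object","properties":{"xyz":{"type":"array"},"rotation":{"type":"array"},"jaw":{"type":"array"},"newtons":{"type":"number"}},"required":["xyz","rotation","jaw"]}

```bash
mkdir -p pics; cat > h.py <<'E'
import numpy as np, cv2, pickle
from cell import env
def cam(n):
    return env.read_camera(n)
def K(c): return np.array([[c['fx'],0,c['cx']],[0,c['fy'],c['cy']],[0,0,1.]])
def ray(c,px,z):
    p=cv2.undistortPoints(np.array(px,float).reshape(-1,1,2),K(c),np.array(c['distortion'])).reshape(-1,2)
    R=np.array(c['R']);t=np.array(c['t']);o=-R.T@t
    d=np.c_[p,np.ones(len(p))]@R
    return o+d*((z-o[2])/d[:,2])[:,None]
def proj(c,X):
    return cv2.projectPoints(np.array(X,float).reshape(-1,1,3),cv2.Rodrigues(np.array(c['R']))[0],np.array(c['t'],float),K(c),np.array(c['distortion']))[0].reshape(-1,2)
E
python3 - <<'E'
from h import *
a=cam('scene');b=cam('top')
pickle.dump((a,b),open('c0.pkl','wb'))
for n,c in (('scene',a),('top',b)): cv2.imwrite(f'pics/{n}0.png',cv2.resize(c['image'],(800,600)) )
o=env.get_obs();print(o['time_s'],o['tool_pos'],o['tool_rot'],o['grip_width'],o['force'],env.grip_depth)
for c in(a,b):print(np.round(-np.array(c['R']).T@c['t'],3))
E
```

```text
0.1 [ 0.27071978 -0.59075422  0.403782  ] [-1.79903957e+02  6.18130894e-03  2.46253116e+01] 0.08719386576882462 [-0.81849828  0.46862477 -0.03574555] 0.1635
[ 1.428 -0.443  1.209]
[ 0.368 -0.049  1.404]
```

View pics/top0.png

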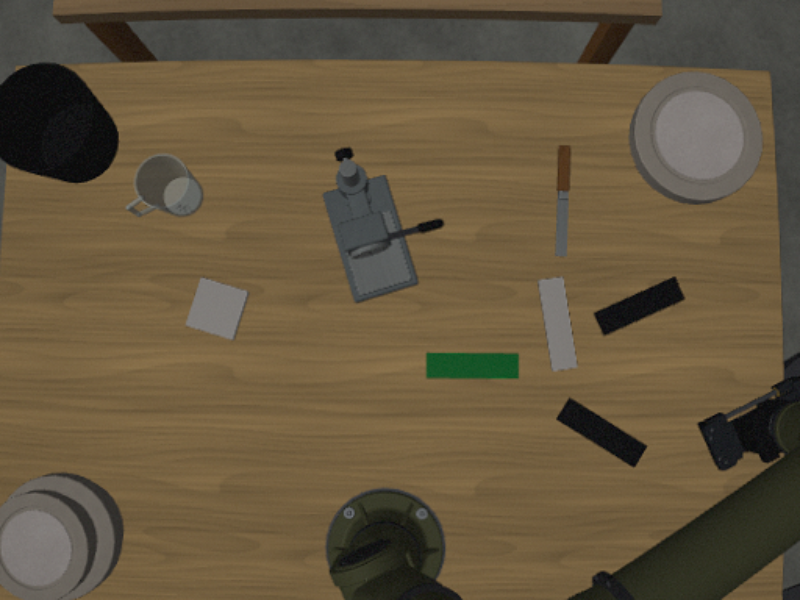

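View pics/scene0.png

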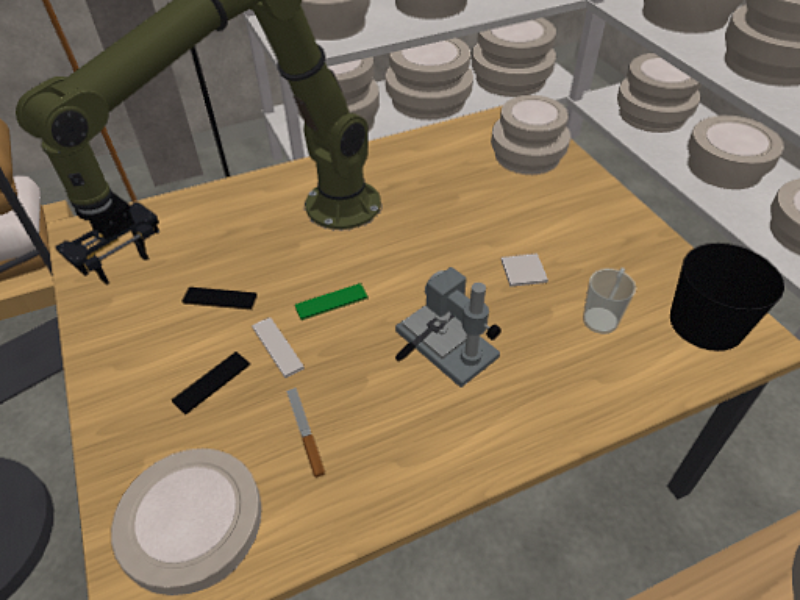

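The top picture shows the gauge at (370,235) with its lever grip at (430,225), and its front facing the robot. Slab candidates are white (558,324), green (472,365), black (640,305) and black (602,432). The white 180x50 one fits; the square at (217,308) is the tile. Next is one enlarged crop to confirm, plus the measurements.

```bash
python3 - <<'E'
from h import *
a,b=pickle.load(open('c0.pkl','rb'))
im=b['image']
cv2.imwrite('pics/crop.png',cv2.resize(im[100:250,200:400],(800,600),interpolation=cv2.INTER_CUBIC))
# slab: white blob
hsv=cv2.cvtColor(im,cv2.COLOR_BGR2HSV)
m=((hsv[...,1]<50)&(hsv[...,2]>120)).astype(np.uint8)
n,l,s,ce=cv2.connectedComponentsWithStats(m)
for i in range(1,n):
    if s[i,4]>300:
        pts=cv2.findContours((l==i).astype(np.uint8),0,1)[0][0].reshape(-1,2)
        w=ray(b,pts,0.012)[:,:2]
        r=cv2.minAreaRect((w*1000).astype(np.float32))
        bx=cv2.boxPoints(r)
        print(ce[i].round(1),s[i,4],ray(b,ce[i],.012).round(4),r,bx.round(0).tolist())
# gauge base corners on top face z=.03
px=np.array([[324,193],[386,176],[418,284],[357,300]])*0.64
print(ray(b,px,.03).round(4))
E
```

```text
[447.3  86. ] 2446 [[ 0.821  -0.6322  0.012 ]] ((821.2008056640625, -633.86279296875), (182.46768188476562, 182.1625518798828), 87.79481506347656) [[727.0, -722.0], [909.0, -729.0], [916.0, -546.0], [734.0, -539.0]]
[356.7 207. ] 907 [[ 0.4349 -0.3346  0.012 ]] ((434.96575927734375, -334.3982238769531), (178.74386596679688, 48.75481414794922), 8.939923286437988) [[343.0, -324.0], [350.0, -372.0], [527.0, -345.0], [519.0, -296.0]]
[138. 197.] 1004 [[0.4603 0.3326 0.012 ]] ((460.2322082519531, 332.7845458984375), (96.8100357055664, 99.5376205444336), 72.88634490966797) [[398.0, 301.0], [494.0, 272.0], [522.0, 364.0], [427.0, 394.0]]
[ 22.6 350.2] 1633 [[-0.0185  0.6929  0.012 ]] ((-19.975322723388672, 694.0579223632812), (147.34832763671875, 146.06201171875), 48.11555480957031) [[-124.0, 688.0], [-15.0, 590.0], [84.0, 700.0], [-25.0, 798.0]]
[[ 0.6846  0.1217  0.03  ]
 [ 0.7191  0.0014  0.03  ]
 [ 0.5079 -0.0624  0.03  ]
 [ 0.4762  0.0543  0.03  ]]
```

View pics/crop.png

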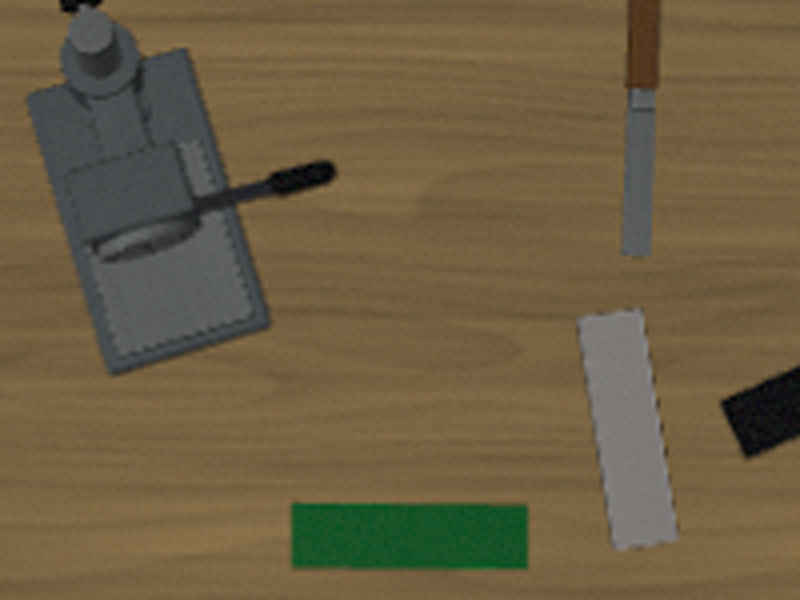

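The crop shows the white slab at (628,430), plain and 4:1 in shape, so it is the one meant. The gauge base corners are at (27,95), (187,48), (270,325) and (112,375), and the lever is down with its grip at (303,177).

```bash
cat >> h.py <<'E'
from scipy.spatial.transform import Rotation as Ro
def gw(g,X):
    X=np.atleast_2d(X)/1000.; c,s=np.cos(g[2]),np.sin(g[2])
    return np.c_[g[0]+c*X[:,0]-s*X[:,1], g[1]+s*X[:,0]+c*X[:,1], X[:,2]]
def go(p,yaw):
    """shift needed in current tool axes, and yaw turn left (rad about tool z)"""
    o=env.get_obs(); R=Ro.from_euler('xyz',o['tool_rot'],degrees=True)
    T=Ro.from_euler('xyz',[180,0,yaw],degrees=True)
    print('t',round(o['time_s'],2),'tool',np.round(o['tool_pos'],4),np.round(o['tool_rot'],1),'F',np.round(o['force'],1))
    d=np.array(p)-o['tool_pos']
    print('shift now-axes',R.inv().apply(d).round(4),'shift after turn',T.inv().apply(d).round(4),'turn',(R.inv()*T).as_rotvec().round(3))
E
python3 - <<'E'
from h import *
from scipy.optimize import least_squares
a,b=pickle.load(open('c0.pkl','rb'))
cr=np.array([[27,95],[187,48],[270,325],[112,375],[303,177]],float)
px=(cr+.5)/4+[200,100]-.5
X=np.array([[130,65,30],[130,-65,30],[-95,-65,30],[-95,65,30],[0,35-155*np.cos(.25),92-155*np.sin(.25)]])
f=lambda g:(proj(b,gw(g,X))-px).ravel()
r=least_squares(f,[.583,.024,.3],loss='soft_l1');g=r.x
print(g,np.degrees(g[2]),f(g).round(2))
np.save('g.npy',g)
# verify on the scene picture
im=a['image'].copy()
for k in range(4):
    q=proj(a,gw(g,X)); cv2.line(im,*[tuple(int(v) for v in q[j].round()) for j in (k,(k+1)%4)],(0,0,255),1)
cv2.circle(im,tuple(int(v) for v in q[4].round()),3,(0,255,0),1)
w=ray(b,[[356.7,207]],.012)[0]; c,s=np.cos(np.radians(8.9)),np.sin(np.radians(8.9))
S=np.array([[w[0]+i*.09*c-j*.025*s,w[1]+i*.09*s+j*.025*c,.012] for i,j in((1,1),(1,-1),(-1,-1),(-1,1))])
q=proj(a,S).round().astype(int); cv2.polylines(im,[q],True,(255,0,0),1)
cv2.imwrite('pics/chk.png',cv2.resize(im[150:260,140:340],(800,440),interpolation=cv2.INTER_CUBIC))
grip=gw(g,X[4])[0];print('grip',grip)
go(grip+[0,0,.1635],np.degrees(g[2])+90)
E
```

```text
[0.5815086  0.02517754 0.30964193] 17.741175619256182 [-0.65 -0.15  0.19 -0.93  1.49 -0.07 -0.43  0.28 -0.08  0.74]
grip [ 0.61660641 -0.08452617  0.05365239]
t 0.1 tool [ 0.2707 -0.5908  0.4038] [-179.9    0.    24.6] F [-0.8  0.5 -0. ]
shift now-axes [ 0.5254 -0.3157  0.1871] shift after turn [0.3768 0.4837 0.1866] turn [-1.000e-03 -1.000e-03 -1.451e+00]
```

View pics/chk.png

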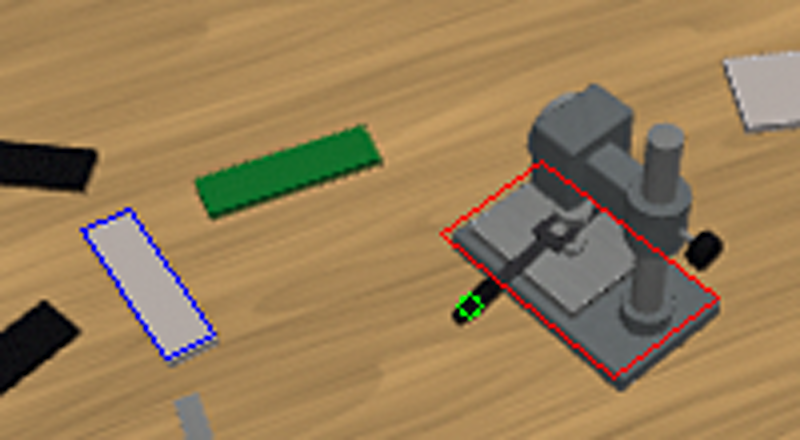

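The scene picture shows the fitted base outline on the base, the slab outline at (148,285) on the white slab, and the grip mark at (470,306) on the black grip. I'll move above the grip.

Emit:
{"api": "send_rows", "payload": {
  "xyz": [
    [0, 0, 0],
    [0, 0, 0],
    [0, 0, 0],
    [0, 0, 0],
    [0, 0, 0],
    [0, 0, 0],
    [0, 0, 0],
    [0, 0, 0],
    [0, 0, 0],
    [0, 0, 0],
    [0.029, 0.037, 0],
    [0.029, 0.037, 0],
    [0.029, 0.037, 0],
    [0.029, 0.037, 0],
    [0.029, 0.037, 0],
    [0.029, 0.037, 0],
    [0.029, 0.037, 0],
    [0.029, 0.037, 0],
    [0.029, 0.037, 0],
    [0.029, 0.037, 0]
  ],
  "rotation": [
    [0, 0, -0.145],
    [0, 0, -0.145],
    [0, 0, -0.145],
    [0, 0, -0.145],
    [0, 0, -0.145],
    [0, 0, -0.145],
    [0, 0, -0.145],
    [0, 0, -0.145],
    [0, 0, -0.145],
    [0, 0, -0.145],
    [0, 0, 0],
    [0, 0, 0],
    [0, 0, 0],
    [0, 0, 0],
    [0, 0, 0],
    [0, 0, 0],
    [0, 0, 0],
    [0, 0, 0],
    [0, 0, 0],
    [0, 0, 0]
  ],
  "jaw": [1, 1, 1, 1, 1, 1, 1, 1, 1, 1, 1, 1, 1, 1, 1, 1, 1, 1, 1, 1]
}}

```text
time_s: 2.1
tool_pos: [0.5357, -0.2004, 0.4045]
tool_rot: [-180.0, 0.0, 107.7]
force: [0.9, -0.5, -0.8]
grip_width: 0.087
grasp_force: 0.0
```

Emit:
{"api": "send_rows", "payload": {
  "xyz": [
    [0.029, 0.037, 0],
    [0.029, 0.037, 0],
    [0.029, 0.037, 0],
    [0, 0, 0],
    [0, 0, 0]
  ],
  "rotation": [
    [0, 0, 0],
    [0, 0, 0],
    [0, 0, 0],
    [0, 0, 0],
    [0, 0, 0]
  ],
  "jaw": [1, 1, 1, 1, 1]
}}

```text
time_s: 2.6
tool_pos: [0.6146, -0.0839, 0.404]
tool_rot: [-179.9, -0.1, 107.9]
force: [-1.4, -0.5, 0.6]
grip_width: 0.0873
grasp_force: 0.0
```

```bash
python3 - <<'E'
from h import *
g=np.load('g.npy')
c=cam('wrist');pickle.dump(c,open('w1.pkl','wb'))
im=c['image'].copy()
X=np.array([[130,65,30],[130,-65,30],[-95,-65,30],[-95,65,30]]);P=np.array([[55,52,42],[55,-52,42],[-85,-52,42],[-85,52,42]])
grip=np.array([0,35-155*np.cos(.25),92-155*np.sin(.25)])
go(gw(g,grip)[0]+[0,0,.1635],np.degrees(g[2])+90)
q=proj(c,gw(g,grip));print(q, proj(c,gw(g,P)),proj(c,gw(g,X)))
cv2.circle(im,tuple(int(v) for v in q[0]),4,(0,255,0),1)
for Y in(X,P): cv2.polylines(im,[proj(c,gw(g,Y)).round().astype(int)],True,(0,0,255),1)
cv2.imwrite('pics/w1.png',cv2.resize(im,(800,600)))
E
```

```text
t 2.65 tool [ 0.6142 -0.0859  0.404 ] [-179.9    0.   107.7] F [-0.2 -0.7 -0.1]
shift now-axes [0.0006 0.003  0.1869] shift after turn [0.0006 0.0027 0.1869] turn [-0.002  0.    -0.   ]
[[253.25497996 180.29821829]] [[306.6853774   21.68341139]
 [301.34133104 124.51139725]
 [179.3940815  124.10406506]
 [172.27188514  21.15379878]] [[375.87310799  10.85707229]
 [361.77713054 135.19910607]
 [174.21111697 134.70018691]
 [164.87930207  10.46314467]]
```

View pics/w1.png

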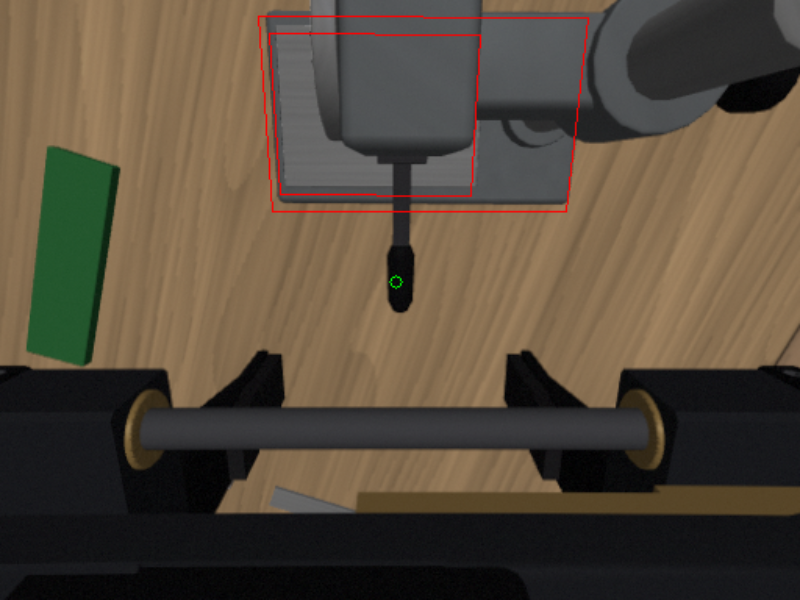

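The wrist picture shows the grip centre at about (400,279), and platen corners at (284,186) and (474,186). My fit is off by a few mm, so I'll refit with these.

```bash
python3 - <<'E'
from h import *
from scipy.optimize import least_squares
a,b=pickle.load(open('c0.pkl','rb'));w=pickle.load(open('w1.pkl','rb'))
G=[0,35-155*np.cos(.25),92-155*np.sin(.25)]
tp=(np.array([[118,357],[255,312],[303,177],[27,95],[187,48]])+.5)/4+[200,100]-.5
tX=np.array([[-85,52,42],[-85,-52,42],G,[130,65,30],[130,-65,30]])
wp=np.array([[284,186],[474,186],[400,279]])*.64
wX=np.array([[-85,-52,42],[55,-52,42],G])
for nm,F in (('top',lambda g:(proj(b,gw(g,tX))-tp).ravel()),('wrist',lambda g:(proj(w,gw(g,wX))-wp).ravel()),
  ('both',lambda g:np.r_[2*(proj(b,gw(g,tX))-tp).ravel(),(proj(w,gw(g,wX))-wp).ravel()])):
    r=least_squares(F,[.583,.024,.3],loss='soft_l1');print(nm,r.x.round(4),np.degrees(r.x[2]).round(2),F(r.x).round(1))
g=r.x;np.save('g.npy',g)
go(gw(g,G)[0]+[0,0,.1635],np.degrees(g[2])+90)
E
```

```text
top [0.5819 0.0255 0.3093] 17.72 [ 0.8 -0.2  0.   0.7 -0.2  0.6 -0.7 -0.3  0.1 -1. ]
wrist [0.5823 0.031  0.3129] 17.93 [-0.3  0.5  0.6  0.5 -0.2 -2.7]
both [0.5825 0.0277 0.3144] 18.02 [ 0.5 -0.7 -1.2  0.8 -2.   0.4 -3.3 -0.7 -1.7 -2.6 -0.7  3.6 -0.2  3.4
 -0.8  0. ]
t 2.65 tool [ 0.6142 -0.0859  0.404 ] [-179.9    0.   107.7] F [-0.2 -0.7 -0.1]
shift now-axes [0.0027 0.0053 0.1869] shift after turn [0.0026 0.005  0.1869] turn [-0.002  0.    -0.005]
```

Emit:
{"api": "send_rows", "payload": {
  "xyz": [
    [0.001, 0.004, 0.03],
    [0.001, 0, 0.04],
    [0, 0, 0.04],
    [0, 0, 0.04],
    [0, 0, 0.025],
    [0, 0, 0.012],
    [0, 0, 0],
    [0, 0, 0],
    [0, 0, 0],
    [0, 0, 0],
    [0, 0, 0],
    [0, 0, 0],
    [0, 0, 0],
    [0, 0, 0],
    [0, 0, 0]
  ],
  "rotation": [
    [0, 0, -0.005],
    [0, 0, 0],
    [0, 0, 0],
    [0, 0, 0],
    [0, 0, 0],
    [0, 0, 0],
    [0, 0, 0],
    [0, 0, 0],
    [0, 0, 0],
    [0, 0, 0],
    [0, 0, 0],
    [0, 0, 0],
    [0, 0, 0],
    [0, 0, 0],
    [0, 0, 0]
  ],
  "jaw": [1, 1, 1, 1, 1, 1, 1, 0.6, 0.4, 0.3, 0.2, 0.1, 0.1, 0.1, 0.1],
  "newtons": 15
}}

```text
time_s: 4.15
tool_pos: [0.6176, -0.0824, 0.2177]
tool_rot: [-180.0, 0.0, 108.0]
force: [-0.7, -0.2, 0.3]
grip_width: 0.0309
grasp_force: 0.0
```

```bash
python3 - <<'E'
from h import *
g=np.load('g.npy')
o=env.get_obs();print(o['grip_width'],o['grasp_force'],o['force'],o['wrist_torque'])
go(gw(g,[0,35-155*np.cos(.25),92-155*np.sin(.25)])[0]+[0,0,.1635],np.degrees(g[2])+90)
for a in np.arange(-.25,.5,.05): print(round(a+.25,2),round(155*np.sin(a)+155*np.sin(.25),1),round(-155*np.cos(a)+155*np.cos(.25),1))
E
```

```text
0.03089922467635775 0.0 [-0.66710087 -0.16178839  0.26465472] [-0.02038977 -0.09368696 -0.01396813]
t 4.15 tool [ 0.6176 -0.0824  0.2177] [-180.    0.  108.] F [-0.7 -0.2  0.3]
shift now-axes [0.0003 0.0007 0.0005] shift after turn [0.0003 0.0007 0.0005] turn [-0.  0. -0.]
0.0 0.0 0.0
0.05 7.6 -1.7
0.1 15.2 -3.1
0.15 22.9 -4.0
0.2 30.6 -4.6
0.25 38.3 -4.8
0.3 46.1 -4.6
0.35 53.8 -4.0
0.4 61.5 -3.1
0.45 69.1 -1.7
0.5 76.7 -0.0
0.55 84.2 2.1
0.6 91.5 4.6
0.65 98.7 7.4
0.7 105.8 10.6
```

Emit:
{"api": "send_rows", "payload": {
  "xyz": [
    [0, 0, 0],
    [0, 0, 0],
    [0, 0, 0],
    [0, 0, 0]
  ],
  "rotation": [
    [0, 0, 0],
    [0, 0, 0],
    [0, 0, 0],
    [0, 0, 0]
  ],
  "jaw": [0.1, 0.1, 0.1, 0.1],
  "newtons": 15
}}

```text
time_s: 4.55
tool_pos: [0.6181, -0.0822, 0.2179]
tool_rot: [179.9, 0.0, 108.0]
force: [3.9, 1.1, -1.7]
grip_width: 0.0179
grasp_force: 15.0
```

Emit:
{"api": "send_rows", "payload": {
  "xyz": [
    [-0.0017, 0, -0.0076],
    [-0.0014, 0, -0.0076],
    [-0.0009, 0, -0.0077],
    [-0.0006, 0, -0.0077],
    [-0.0002, 0, -0.0077],
    [0.0002, 0, -0.0077],
    [0.0006, 0, -0.0077],
    [0.0009, 0, -0.0077],
    [0.0014, 0, -0.0077],
    [0.0017, 0, -0.0076],
    [0.0021, 0, -0.0075],
    [0.0025, 0, -0.0074],
    [0.0028, 0, -0.0072],
    [0.0032, 0, -0.007],
    [0.0005, 0, -0.002],
    [0, 0, 0],
    [0, 0, 0]
  ],
  "rotation": [
    [0, 0, 0],
    [0, 0, 0],
    [0, 0, 0],
    [0, 0, 0],
    [0, 0, 0],
    [0, 0, 0],
    [0, 0, 0],
    [0, 0, 0],
    [0, 0, 0],
    [0, 0, 0],
    [0, 0, 0],
    [0, 0, 0],
    [0, 0, 0],
    [0, 0, 0],
    [0, 0, 0],
    [0, 0, 0],
    [0, 0, 0]
  ],
  "jaw": [0.1, 0.1, 0.1, 0.1, 0.1, 0.1, 0.1, 0.1, 0.1, 0.1, 0.1, 0.1, 0.1, 0.1, 0.1, 0.1, 0.1]
}}

```text
time_s: 6.25
tool_pos: [0.6144, -0.0711, 0.3229]
tool_rot: [179.9, -0.1, 108.0]
force: [11.0, 2.8, -15.9]
grip_width: 0.0187
grasp_force: 15.0
```

Emit:
{"api": "send_rows", "payload": {
  "xyz": [
    [-0.0005, 0, 0.002],
    [0, 0, 0],
    [0, 0, 0],
    [0, 0, 0],
    [0, 0, 0],
    [0, 0, -0.01],
    [0, 0, -0.03],
    [0, 0, -0.03],
    [-0.03, 0, -0.02],
    [-0.04, 0, 0],
    [-0.04, 0, 0],
    [-0.04, 0, 0],
    [0, 0, 0]
  ],
  "rotation": [
    [0, 0, 0],
    [0, 0, 0],
    [0, 0, 0],
    [0, 0, 0],
    [0, 0, 0],
    [0, 0, 0],
    [0, 0, 0],
    [0, 0, 0],
    [0, 0, 0],
    [0, 0, 0],
    [0, 0, 0],
    [0, 0, 0],
    [0, 0, 0]
  ],
  "jaw": [0.1, 0.4, 0.7, 1, 1, 1, 1, 1, 1, 1, 1, 1, 1]
}}

```text
time_s: 7.55
tool_pos: [0.6603, -0.2232, 0.4131]
tool_rot: [-179.9, 0.2, 107.4]
force: [0.0, -0.1, 0.1]
grip_width: 0.087
grasp_force: 0.0
```

Emit:
{"api": "send_rows", "payload": {
  "xyz": [
    [0, 0, 0],
    [0, 0, 0],
    [0, 0, 0],
    [0, 0, 0],
    [0, 0, 0],
    [0, 0, 0],
    [0, 0, 0],
    [0, 0, 0],
    [0, 0, 0],
    [0, 0, 0],
    [0, 0, 0],
    [0, 0, 0],
    [0, 0, 0],
    [0, 0, 0]
  ],
  "rotation": [
    [0, 0, 0.144],
    [0, 0, 0.144],
    [0, 0, 0.144],
    [0, 0, 0.144],
    [0, 0, 0.144],
    [0, 0, 0.144],
    [0, 0, 0.144],
    [0, 0, 0.144],
    [0, 0, 0.144],
    [0, 0, 0.144],
    [0, 0, 0.144],
    [0, 0, 0.144],
    [0, 0, 0],
    [0, 0, 0]
  ],
  "jaw": [1, 1, 1, 1, 1, 1, 1, 1, 1, 1, 1, 1, 1, 1]
}}

```text
time_s: 8.95
tool_pos: [0.6606, -0.2145, 0.4142]
tool_rot: [180.0, -0.0, 9.2]
force: [-0.4, 0.2, -0.7]
grip_width: 0.0871
grasp_force: 0.0
```

```bash
python3 - <<'E'
from h import *
g=np.load('g.npy')
go([.4053,-.3392,.1845],8.9)
# lever check in top + scene pictures
a=cam('scene');b=cam('top');pickle.dump((a,b),open('c1.pkl','wb'))
i=a['image'][140:260,190:350]
cv2.imwrite('pics/lev.png',cv2.resize(np.hstack([i,b['image'][80:200,190:350]]),(800,300),interpolation=cv2.INTER_CUBIC))
up=gw(g,[0,35-155*np.cos(.45),92+155*np.sin(.45)]);print(proj(a,up)-[190,140],proj(b,up)-[30,80])
E
```

```text
t 8.95 tool [ 0.6606 -0.2145  0.4142] [180.   -0.    9.2] F [-0.4  0.2 -0.7]
shift now-axes [-0.272   0.0822  0.2296] shift after turn [-0.2715  0.0837  0.2297] turn [ 0.    -0.     0.005]
[[70.41935493 64.82045664]] [[241.67250269  58.19826021]]
```

View pics/lev.png

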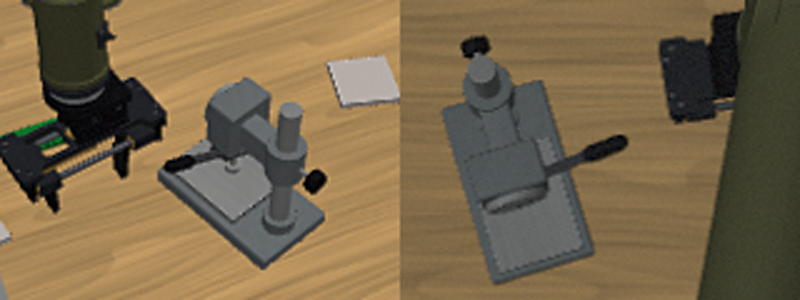

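The lever is up: its grip is at (178,162) in the scene half and (606,148) in the top half, both matching the 0.70 rad prediction. Next, the slab.

Emit:
{"api": "send_rows", "payload": {
  "xyz": [
    [-0.034, 0.0105, 0],
    [-0.034, 0.0105, 0],
    [-0.034, 0.0105, 0.01],
    [-0.034, 0.0105, 0.02],
    [-0.034, 0.0105, 0.02],
    [-0.034, 0.0105, 0.02],
    [-0.034, 0.0105, 0.02],
    [-0.034, 0.0105, 0.02],
    [0, 0, 0.03],
    [0, 0, 0.02],
    [0, 0, 0],
    [0, 0, 0]
  ],
  "rotation": [
    [0, 0, 0.005],
    [0, 0, 0],
    [0, 0, 0],
    [0, 0, 0],
    [0, 0, 0],
    [0, 0, 0],
    [0, 0, 0],
    [0, 0, 0],
    [0, 0, 0],
    [0, 0, 0],
    [0, 0, 0],
    [0, 0, 0]
  ],
  "jaw": [1, 1, 1, 1, 1, 1, 1, 1, 1, 1, 1, 1]
}}

```text
time_s: 10.25
tool_pos: [0.4049, -0.3392, 0.254]
tool_rot: [180.0, -0.0, 8.8]
force: [0.3, -0.6, -0.5]
grip_width: 0.0869
grasp_force: 0.0
```

```bash
python3 - <<'E'
from h import *
go([.4053,-.3392,.1845],8.9)
w=cam('wrist');pickle.dump(w,open('w2.pkl','wb'))
im=w['image'];hsv=cv2.cvtColor(im,cv2.COLOR_BGR2HSV)
m=((hsv[...,1]<50)&(hsv[...,2]>110)).astype(np.uint8)
n,l,s,ce=cv2.connectedComponentsWithStats(m)
for i in range(1,n):
    if s[i,4]>300:
        pts=cv2.findContours((l==i).astype(np.uint8),0,1)[0][0].reshape(-1,2)
        r=cv2.minAreaRect((ray(w,pts,.012)[:,:2]*1000).astype(np.float32));print(s[i],ce[i],r,cv2.boxPoints(r).round(0).tolist())
cv2.imwrite('pics/w2.png',im)
E
```

```text
t 10.25 tool [ 0.4049 -0.3392  0.254 ] [180.   -0.    8.8] F [ 0.3 -0.6 -0.5]
shift now-axes [0.0004 0.     0.0695] shift after turn [0.0004 0.     0.0695] turn [ 0.    -0.    -0.002]
[  214    41    71   219 14096] [249.43452043 145.98311578] ((442.2779846191406, -330.0643615722656), (167.69166564941406, 49.36090087890625), 8.823379516601562) [[356.0, -319.0], [363.0, -367.0], [529.0, -342.0], [521.0, -293.0]]
```

View pics/w2.png

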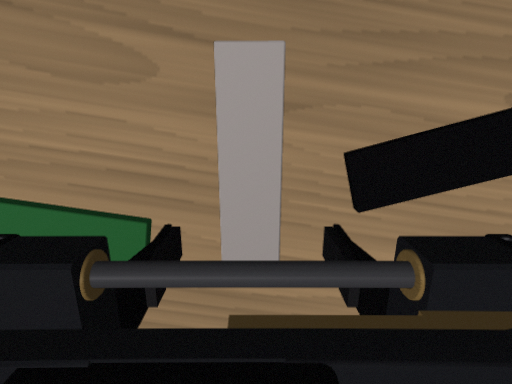

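The wrist picture shows the white slab (far end at (250,42)) centred between the fingers. The green piece's edge at (150,220) is clear of the left finger. I'll go down and grip.

Emit:
{"api": "send_rows", "payload": {
  "xyz": [
    [0, 0, 0.02],
    [0, 0, 0.02],
    [0, 0, 0.015],
    [0, 0, 0.01],
    [0, 0, 0.0045],
    [0, 0, 0],
    [0, 0, 0],
    [0, 0, 0],
    [0, 0, 0],
    [0, 0, 0],
    [0, 0, 0],
    [0, 0, 0],
    [0, 0, 0]
  ],
  "rotation": [
    [0, 0, 0],
    [0, 0, 0],
    [0, 0, 0],
    [0, 0, 0],
    [0, 0, 0],
    [0, 0, 0],
    [0, 0, 0],
    [0, 0, 0],
    [0, 0, 0],
    [0, 0, 0],
    [0, 0, 0],
    [0, 0, 0],
    [0, 0, 0]
  ],
  "jaw": [1, 1, 1, 1, 1, 1, 0.8, 0.65, 0.55, 0.5, 0.4, 0.4, 0.4],
  "newtons": 40
}}

```text
time_s: 11.6
tool_pos: [0.4045, -0.3391, 0.1841]
tool_rot: [-180.0, 0.0, 8.7]
force: [-0.5, 0.4, 2.3]
grip_width: 0.0497
grasp_force: 40.0
```

Emit:
{"api": "send_rows", "payload": {
  "xyz": [
    [0, 0, -0.01],
    [0, 0, -0.03],
    [0, 0, -0.04],
    [0, 0, -0.04],
    [0, 0, -0.03],
    [0, 0, 0]
  ],
  "rotation": [
    [0, 0, 0],
    [0, 0, 0],
    [0, 0, 0],
    [0, 0, 0],
    [0, 0, 0],
    [0, 0, 0]
  ],
  "jaw": [0.4, 0.4, 0.4, 0.4, 0.4, 0.4]
}}

```text
time_s: 12.2
tool_pos: [0.4058, -0.3402, 0.3394]
tool_rot: [179.6, -0.4, 8.7]
force: [1.5, -0.1, -1.5]
grip_width: 0.0495
grasp_force: 40.0
```

```bash
python3 - <<'E'
from h import *
from scipy.optimize import least_squares
g=np.load('g.npy');o=env.get_obs();print(o['grip_width'],o['grasp_force'],o['force'])
a,b=pickle.load(open('c1.pkl','rb'))
go(gw(g,[-90,0,0])[0]+[0,0,.2265],np.degrees(g[2]))
w=cam('wrist');pickle.dump(w,open('w3.pkl','wb'))
im=w['image'];hsv=cv2.cvtColor(im,cv2.COLOR_BGR2HSV)
m=((hsv[...,1]<50)&(hsv[...,2]>110)).astype(np.uint8)
n,l,s,ce=cv2.connectedComponentsWithStats(m)
R=Ro.from_euler('xyz',o['tool_rot'],degrees=True)
for i in range(1,n):
    if s[i,4]>300:
        pts=cv2.findContours((l==i).astype(np.uint8),0,1)[0][0].reshape(-1,2)
        X=ray(w,pts,o['tool_pos'][2]-.182+.0095); T=R.inv().apply(X-o['tool_pos'])
        r=cv2.minAreaRect((T[:,:2]*1000).astype(np.float32));print(s[i],r,cv2.boxPoints(r).round(0).tolist())
cv2.imwrite('pics/w3.png',im)
E
```

```text
0.04947674566019528 39.97038245201111 [ 1.52293527 -0.14055807 -1.54535671]
t 12.2 tool [ 0.4058 -0.3402  0.3394] [179.6  -0.4   8.7] F [ 1.5 -0.1 -1.5]
shift now-axes [ 0.1408 -0.3232  0.1114] shift after turn [ 0.1919 -0.2952  0.1129] turn [ 0.008 -0.006 -0.163]
[  196     0   107   261 24394] ((58.67987823486328, -2.2764968872070312), (49.33879089355469, 132.73297119140625), 89.50899505615234) [[-8.0, -26.0], [125.0, -28.0], [125.0, 22.0], [-7.0, 23.0]]
[ 212  288   81   27 2157] ((-35.454105377197266, -1.451416015625), (18.48604965209961, 48.89570236206055), 0.2895899713039398) [[-45.0, 23.0], [-45.0, -26.0], [-26.0, -26.0], [-26.0, 23.0]]
```

```bash
python3 - <<'E'
from h import *
g=np.load('g.npy')
w=pickle.load(open('w3.pkl','rb'));im=w['image'];hsv=cv2.cvtColor(im,cv2.COLOR_BGR2HSV)
m=((hsv[...,1]<50)&(hsv[...,2]>110))
z=env.get_obs()['tool_pos'][2]-.1725
for r in (4,20,60,120,180,240,295,308):
    c=np.where(m[r,180:320])[0]+180
    if len(c):
        p=ray(w,[[c[0]-.5,r],[c[-1]+.5,r]],z);print(r,c[0],c[-1],np.linalg.norm(p[0]-p[1]).round(4))
go(gw(g,[-90,-200,0])[0]+[0,0,.230],np.degrees(g[2]))
E
```

```text
4 266 289 0.0112
20 197 302 0.0502
60 199 300 0.0501
120 202 298 0.0504
180 206 296 0.0501
240 210 293 0.0492
295 212 292 0.0502
308 213 291 0.0497
t 12.25 tool [ 0.405  -0.3397  0.3365] [179.8  -0.2   8.7] F [-1.2 -0.2 -3.7]
shift now-axes [ 0.1743 -0.1248  0.1065] shift after turn [ 0.1924 -0.0944  0.1065] turn [ 0.004 -0.003 -0.163]
```

Emit:
{"api": "send_rows", "payload": {
  "xyz": [
    [0, 0, 0],
    [0, 0, 0],
    [0.012, -0.006, 0],
    [0.024, -0.012, 0],
    [0.024, -0.012, 0],
    [0.024, -0.012, 0],
    [0.024, -0.012, 0],
    [0.024, -0.012, 0],
    [0.024, -0.012, 0],
    [0.024, -0.012, 0.01],
    [0.012, -0.005, 0.02],
    [0, 0, 0.025],
    [0, 0, 0.025],
    [0, 0, 0.015],
    [0, 0, 0.007],
    [0, 0, 0],
    [0, 0, 0]
  ],
  "rotation": [
    [0, 0, -0.08],
    [0, 0, -0.083],
    [0, 0, 0],
    [0, 0, 0],
    [0, 0, 0],
    [0, 0, 0],
    [0, 0, 0],
    [0, 0, 0],
    [0, 0, 0],
    [0, 0, 0],
    [0, 0, 0],
    [0, 0, 0],
    [0, 0, 0],
    [0, 0, 0],
    [0, 0, 0],
    [0, 0, 0],
    [0, 0, 0]
  ],
  "jaw": [0.4, 0.4, 0.4, 0.4, 0.4, 0.4, 0.4, 0.4, 0.4, 0.4, 0.4, 0.4, 0.4, 0.4, 0.4, 0.4, 0.4]
}}

```text
time_s: 13.95
tool_pos: [0.5582, -0.1895, 0.2329]
tool_rot: [180.0, -0.1, 18.0]
force: [0.5, -0.3, -2.1]
grip_width: 0.0493
grasp_force: 40.0
```

```bash
python3 - <<'E'
from h import *
g=np.load('g.npy')
go(gw(g,[-90,0,0])[0]+[0,0,.230],np.degrees(g[2]))
a=cam('scene');pickle.dump(a,open('a2.pkl','wb'))
i=a['image'][140:260,180:340]
cv2.imwrite('pics/ent.png',cv2.resize(i,(800,600),interpolation=cv2.INTER_CUBIC))
E
```

```text
t 13.95 tool [ 0.5582 -0.1895  0.2329] [ 1.8e+02 -1.0e-01  1.8e+01] F [ 0.5 -0.3 -2.1]
shift now-axes [ 0.0003 -0.199   0.0027] shift after turn [ 0.0003 -0.199   0.0029] turn [ 0.001 -0.001 -0.   ]
```

View pics/ent.png

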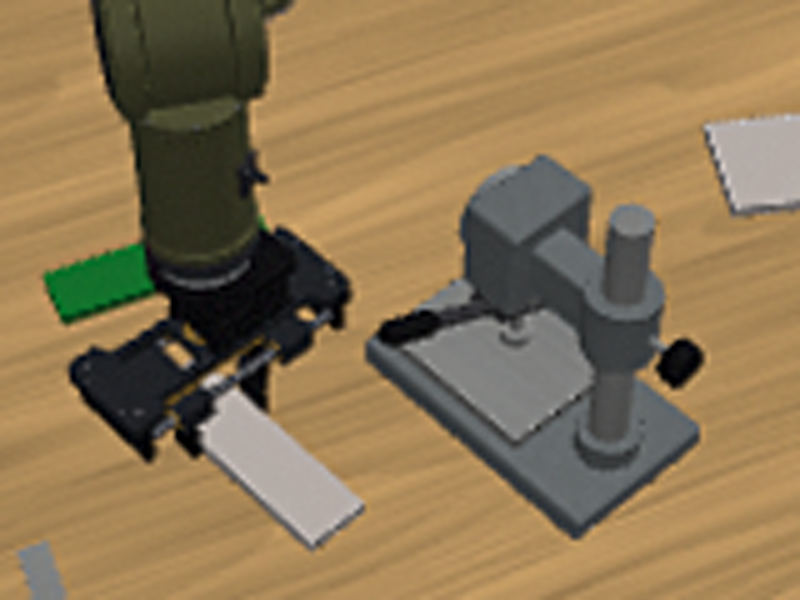

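The scene crop shows the slab level at (290,470), below and outside the lever grip at (410,325). The foot is raised at (515,335), and the gripper is in front of the head. I'll slide it in.

Emit:
{"api": "send_rows", "payload": {
  "xyz": [
    [0, -0.01, 0.002],
    [0, -0.016, 0],
    [0, -0.016, 0],
    [0, -0.016, 0],
    [0, -0.016, 0],
    [0, -0.016, 0],
    [0, -0.016, 0],
    [0, -0.016, 0],
    [0, -0.016, 0],
    [0, -0.016, 0],
    [0, -0.015, 0],
    [0, -0.015, 0],
    [0, -0.01, 0],
    [0, -0.005, 0],
    [0, 0, 0],
    [0, 0, 0]
  ],
  "rotation": [
    [0, 0, 0],
    [0, 0, 0],
    [0, 0, 0],
    [0, 0, 0],
    [0, 0, 0],
    [0, 0, 0],
    [0, 0, 0],
    [0, 0, 0],
    [0, 0, 0],
    [0, 0, 0],
    [0, 0, 0],
    [0, 0, 0],
    [0, 0, 0],
    [0, 0, 0],
    [0, 0, 0],
    [0, 0, 0]
  ],
  "jaw": [0.4, 0.4, 0.4, 0.4, 0.4, 0.4, 0.4, 0.4, 0.4, 0.4, 0.4, 0.4, 0.4, 0.4, 0.4, 0.4]
}}

```text
time_s: 15.6
tool_pos: [0.4963, -0.0008, 0.2301]
tool_rot: [180.0, -0.0, 18.0]
force: [0.4, 0.0, -2.9]
grip_width: 0.0495
grasp_force: 40.0
```

```bash
python3 - <<'E'
from h import *
g=np.load('g.npy')
go(gw(g,[-90,0,0])[0]+[0,0,.226],np.degrees(g[2]))
a=cam('scene');b=cam('top');pickle.dump((a,b),open('a3.pkl','wb'))
i=np.hstack([a['image'][160:260,230:330],b['image'][100:200,190:290]])
cv2.imwrite('pics/in.png',cv2.resize(i,(800,400),interpolation=cv2.INTER_CUBIC))
E
```

```text
t 15.6 tool [ 0.4963 -0.0008  0.2301] [180.  -0.  18.] F [ 0.4  0.  -2.9]
shift now-axes [ 0.0008 -0.0005  0.0041] shift after turn [ 0.0008 -0.0005  0.0041] turn [ 0.001 -0.    -0.   ]
```

View pics/in.png

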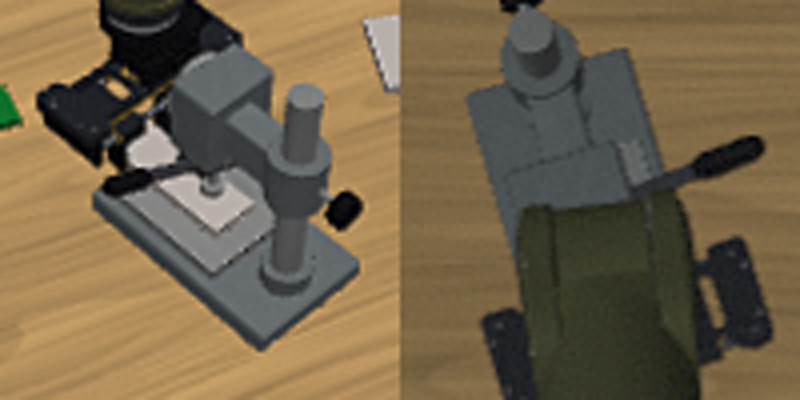

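In the picture the slab passes below the foot (213,187), with its end edge from (218,232) to (253,200) beyond it. I'll lower it slowly.

Emit:
{"api": "send_rows", "payload": {
  "xyz": [
    [0, 0, 0.001],
    [0, 0, 0.001],
    [0, 0, 0.001],
    [0, 0, 0.0005],
    [0, 0, 0]
  ],
  "rotation": [
    [0, 0, 0],
    [0, 0, 0],
    [0, 0, 0],
    [0, 0, 0],
    [0, 0, 0]
  ],
  "jaw": [0.4, 0.4, 0.4, 0.4, 0.4]
}}

```text
time_s: 16.2
tool_pos: [0.4961, -0.0003, 0.2265]
tool_rot: [180.0, 0.0, 18.0]
force: [-0.3, 0.2, -2.0]
grip_width: 0.0499
grasp_force: 40.0
```

Emit:
{"api": "send_rows", "payload": {
  "xyz": [
    [0, 0, 0.0005],
    [0, 0, 0.0005],
    [0, 0, 0]
  ],
  "rotation": [
    [0, 0, 0],
    [0, 0, 0],
    [0, 0, 0]
  ],
  "jaw": [0.4, 0.4, 0.4]
}}

```text
time_s: 16.5
tool_pos: [0.4962, -0.0003, 0.2261]
tool_rot: [180.0, 0.0, 18.0]
force: [-2.5, -0.8, 4.1]
grip_width: 0.0494
grasp_force: 40.0
```

Emit:
{"api": "send_rows", "payload": {
  "xyz": [
    [0, 0, 0],
    [0, 0, 0],
    [0, 0, 0],
    [0, 0, 0],
    [0, 0, -0.01],
    [0, 0, -0.03],
    [0, 0, -0.04],
    [0, 0, -0.04],
    [0, 0, -0.04],
    [0, 0, -0.03],
    [0, 0, 0]
  ],
  "rotation": [
    [0, 0, 0],
    [0, 0, 0],
    [0, 0, 0],
    [0, 0, 0],
    [0, 0, 0],
    [0, 0, 0],
    [0, 0, 0],
    [0, 0, 0],
    [0, 0, 0],
    [0, 0, 0],
    [0, 0, 0]
  ],
  "jaw": [0.58, 0.62, 0.75, 0.85, 0.9, 0.9, 0.9, 0.9, 0.9, 0.9, 0.9]
}}

```text
time_s: 17.6
tool_pos: [0.4972, 0.0002, 0.4212]
tool_rot: [179.8, -0.5, 18.0]
force: [0.8, -0.2, 0.0]
grip_width: 0.0783
grasp_force: 0.0
```

```bash
python3 - <<'E'
from h import *
g=np.load('g.npy')
up=gw(g,[0,35-155*np.cos(.45),92+155*np.sin(.45)])[0]
# prior grasp at the top: TCP ~ (0.6144,-0.0711,.3229)
print(up)
go([.615,-.071,.322],np.degrees(g[2])+90)
a=cam('scene')
cv2.imwrite('pics/laid.png',cv2.resize(a['image'][160:260,220:340],(720,600),interpolation=cv2.INTER_CUBIC))
w=cam('wrist');cv2.imwrite('pics/laidw.png',w['image'])
im=w['image'];hsv=cv2.cvtColor(im,cv2.COLOR_BGR2HSV)
m=((hsv[...,1]<40)&(hsv[...,2]>130)).astype(np.uint8)
n,l,s,ce=cv2.connectedComponentsWithStats(m)
c,sn=np.cos(g[2]),np.sin(g[2])
for i in range(1,n):
    if s[i,4]>300:
        pts=cv2.findContours((l==i).astype(np.uint8),0,1)[0][0].reshape(-1,2)
        d=(ray(w,pts,.054)[:,:2]-g[:2])*1000; d=np.c_[c*d[:,0]+sn*d[:,1],-sn*d[:,0]+c*d[:,1]]
        print(s[i],cv2.boxPoints(cv2.minAreaRect(d.astype(np.float32))).round(0).tolist())
E
```

```text
[ 0.61486408 -0.07175003  0.15941966]
t 17.6 tool [4.972e-01 2.000e-04 4.212e-01] [179.8  -0.5  18. ] F [ 0.8 -0.2  0. ]
shift now-axes [0.0891 0.1038 0.1005] shift after turn [-0.1042  0.09    0.0992] turn [ 0.01  -0.004 -1.57 ]
[   0   77   45   91 2523] [[-80.0, 283.0], [-8.0, 234.0], [22.0, 276.0], [-51.0, 326.0]]
[ 230  142   42   78 3046] [[-146.0, 26.0], [-145.0, -23.0], [-48.0, -22.0], [-49.0, 27.0]]
```

View pics/laid.png

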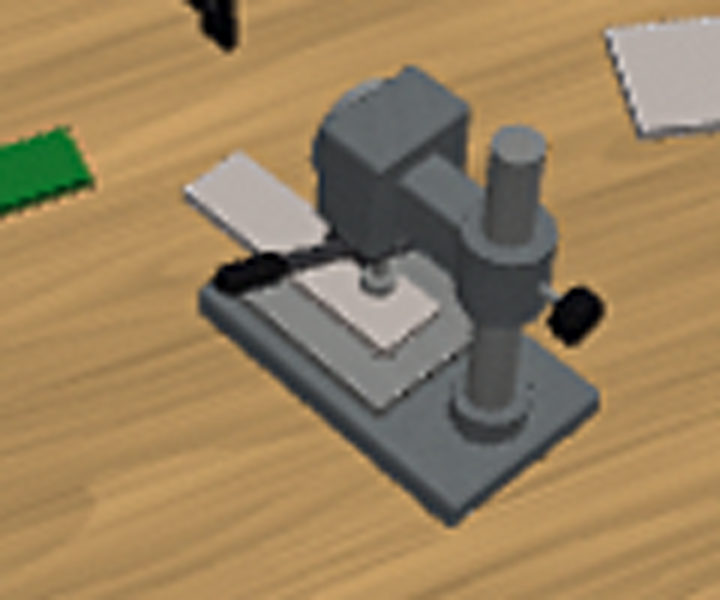

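The slab lies flat on the platen with its end at (390,350)-(438,305). The foot (377,280) is raised and wholly above it, and the measured y range is -23..+26 mm. Back to the lever.

Emit:
{"api": "send_rows", "payload": {
  "xyz": [
    [0, 0, 0],
    [0, 0, 0],
    [0, 0, 0],
    [0, 0, 0],
    [0, 0, 0],
    [0, 0, 0],
    [0, 0, 0],
    [0, 0, 0],
    [0, 0, 0],
    [0, 0, 0],
    [0, 0, 0],
    [-0.02, 0.018, 0],
    [-0.03, 0.026, 0],
    [-0.03, 0.026, 0],
    [-0.024, 0.021, 0],
    [0, 0, 0],
    [0, 0, 0]
  ],
  "rotation": [
    [0, 0, -0.143],
    [0, 0, -0.143],
    [0, 0, -0.143],
    [0, 0, -0.143],
    [0, 0, -0.143],
    [0, 0, -0.143],
    [0, 0, -0.143],
    [0, 0, -0.143],
    [0, 0, -0.143],
    [0, 0, -0.143],
    [0, 0, -0.14],
    [0, 0, 0],
    [0, 0, 0],
    [0, 0, 0],
    [0, 0, 0],
    [0, 0, 0],
    [0, 0, 0]
  ],
  "jaw": [1, 1, 1, 1, 1, 1, 1, 1, 1, 1, 1, 1, 1, 1, 1, 1, 1]
}}

```text
time_s: 19.4
tool_pos: [0.6146, -0.0712, 0.4132]
tool_rot: [-179.8, -0.2, 108.0]
force: [0.1, 0.3, 0.6]
grip_width: 0.087
grasp_force: 0.0
```

```bash
python3 - <<'E'
from h import *
g=np.load('g.npy')
go([.616,-.071,.322],np.degrees(g[2])+90)
w=cam('wrist')
# black grip centre seen at its upper height
m=(w['image'].max(2)<45).astype(np.uint8); n,l,s,ce=cv2.connectedComponentsWithStats(m)
for i in range(1,n):
    if s[i,4]>150: print(s[i],ce[i].round(1))
print(proj(w,[[.6149,-.0717,.1594]]))
E
```

```text
t 19.4 tool [ 0.6146 -0.0712  0.4132] [-179.8   -0.2  108. ] F [0.1 0.3 0.6]
shift now-axes [-0.0005  0.0017  0.0912] shift after turn [-0.0003  0.0014  0.0912] turn [-0.004 -0.003 -0.001]
[ 386   36  102   56 1714] [444.9  68.2]
[296  49  97  59 799] [354.5  94.4]
[    0   118   512   266 40626] [199.1 332.4]
[ 243  171   22   62 1270] [253.5 201.6]
[ 315  225   71   38 1243] [342.2 248. ]
[ 262  234  250   81 9062] [444.5 277.5]
[[252.6449403  207.04734242]]
```

Emit:
{"api": "send_rows", "payload": {
  "xyz": [
    [0, 0.001, 0.025],
    [0, 0, 0.03],
    [0, 0, 0.022],
    [0, 0, 0.014],
    [0, 0, 0],
    [0, 0, 0],
    [0, 0, 0],
    [0, 0, 0],
    [0, 0, 0],
    [0, 0, 0],
    [0, 0, 0],
    [0, 0, 0],
    [0, 0, 0],
    [0, 0, 0],
    [0, 0, 0],
    [0, 0, 0]
  ],
  "rotation": [
    [0, 0, 0],
    [0, 0, 0],
    [0, 0, 0],
    [0, 0, 0],
    [0, 0, 0],
    [0, 0, 0],
    [0, 0, 0],
    [0, 0, 0],
    [0, 0, 0],
    [0, 0, 0],
    [0, 0, 0],
    [0, 0, 0],
    [0, 0, 0],
    [0, 0, 0],
    [0, 0, 0],
    [0, 0, 0]
  ],
  "jaw": [1, 1, 1, 1, 0.9, 0.7, 0.5, 0.4, 0.3, 0.2, 0.1, 0.1, 0.1, 0.1, 0.1, 0.1],
  "newtons": 15
}}

```text
time_s: 21.05
tool_pos: [0.6154, -0.071, 0.3243]
tool_rot: [-179.9, -0.0, 108.0]
force: [-1.9, -0.0, 0.4]
grip_width: 0.0187
grasp_force: 15.0
```

Emit:
{"api": "send_rows", "payload": {
  "xyz": [
    [-0.0004, 0, 0.001],
    [-0.0009, 0, 0.002],
    [-0.0009, 0, 0.002],
    [-0.0008, 0, 0.002],
    [-0.0008, 0, 0.002],
    [-0.0008, 0, 0.002],
    [-0.0008, 0, 0.002],
    [-0.0008, 0, 0.002],
    [-0.0007, 0, 0.002],
    [-0.0007, 0, 0.002],
    [-0.0007, 0, 0.002],
    [-0.0006, 0, 0.002],
    [-0.0006, 0, 0.002],
    [-0.0006, 0, 0.002],
    [-0.0005, 0, 0.002],
    [-0.0005, 0, 0.002],
    [-0.0002, 0, 0.001],
    [-0.0002, 0, 0.001]
  ],
  "rotation": [
    [0, 0, 0],
    [0, 0, 0],
    [0, 0, 0],
    [0, 0, 0],
    [0, 0, 0],
    [0, 0, 0],
    [0, 0, 0],
    [0, 0, 0],
    [0, 0, 0],
    [0, 0, 0],
    [0, 0, 0],
    [0, 0, 0],
    [0, 0, 0],
    [0, 0, 0],
    [0, 0, 0],
    [0, 0, 0],
    [0, 0, 0],
    [0, 0, 0]
  ],
  "jaw": [0.1, 0.1, 0.1, 0.1, 0.1, 0.1, 0.1, 0.1, 0.1, 0.1, 0.1, 0.1, 0.1, 0.1, 0.1, 0.1, 0.1, 0.1]
}}

```text
time_s: 22.85
tool_pos: [0.619, -0.0819, 0.2912]
tool_rot: [-179.9, -0.0, 108.0]
force: [-5.1, -1.5, 2.2]
grip_width: 0.0187
grasp_force: 15.0
```

Emit:
{"api": "send_rows", "payload": {
  "xyz": [
    [-0.0001, 0, 0.0006],
    [-0.0001, 0, 0.0006],
    [-0.0001, 0, 0.0006],
    [-0.0001, 0, 0.0006],
    [-0.0001, 0, 0.0006],
    [-0.0001, 0, 0.0006],
    [-0.0001, 0, 0.0006],
    [-0.0001, 0, 0.0006],
    [-0.0001, 0, 0.0006],
    [-0.0001, 0, 0.0006],
    [-0.0001, 0, 0.0006],
    [-0.0001, 0, 0.0006],
    [-0.0001, 0, 0.0006],
    [-0.0001, 0, 0.0006],
    [-0.0001, 0, 0.0006],
    [-0.0001, 0, 0.0006],
    [-0.0001, 0, 0.0006],
    [-0.0001, 0, 0.0006],
    [-0.0001, 0, 0.0006],
    [-0.0001, 0, 0.0006]
  ],
  "rotation": [
    [0, 0, 0],
    [0, 0, 0],
    [0, 0, 0],
    [0, 0, 0],
    [0, 0, 0],
    [0, 0, 0],
    [0, 0, 0],
    [0, 0, 0],
    [0, 0, 0],
    [0, 0, 0],
    [0, 0, 0],
    [0, 0, 0],
    [0, 0, 0],
    [0, 0, 0],
    [0, 0, 0],
    [0, 0, 0],
    [0, 0, 0],
    [0, 0, 0],
    [0, 0, 0],
    [0, 0, 0]
  ],
  "jaw": [0.1, 0.1, 0.1, 0.1, 0.1, 0.1, 0.1, 0.1, 0.1, 0.1, 0.1, 0.1, 0.1, 0.1, 0.1, 0.1, 0.1, 0.1, 0.1, 0.1]
}}

```text
time_s: 24.85
tool_pos: [0.6196, -0.0839, 0.2794]
tool_rot: [-179.9, 0.0, 108.0]
force: [-5.3, -1.3, 1.6]
grip_width: 0.0189
grasp_force: 15.0
```

Emit:
{"api": "send_rows", "payload": {
  "xyz": [
    [-0.0001, 0, 0.0006],
    [-0.0001, 0, 0.0006],
    [-0.0001, 0, 0.0006],
    [-0.0001, 0, 0.0006],
    [-0.0001, 0, 0.0006],
    [-0.0001, 0, 0.0006],
    [-0.0001, 0, 0.0006],
    [-0.0001, 0, 0.0006],
    [-0.0001, 0, 0.0006],
    [-0.0001, 0, 0.0006],
    [-0.0001, 0, 0.0006],
    [-0.0001, 0, 0.0006],
    [-0.0001, 0, 0.0006],
    [-0.0001, 0, 0.0006],
    [-0.0001, 0, 0.0006],
    [-0.0001, 0, 0.0006]
  ],
  "rotation": [
    [0, 0, 0],
    [0, 0, 0],
    [0, 0, 0],
    [0, 0, 0],
    [0, 0, 0],
    [0, 0, 0],
    [0, 0, 0],
    [0, 0, 0],
    [0, 0, 0],
    [0, 0, 0],
    [0, 0, 0],
    [0, 0, 0],
    [0, 0, 0],
    [0, 0, 0],
    [0, 0, 0],
    [0, 0, 0]
  ],
  "jaw": [0.1, 0.1, 0.1, 0.1, 0.1, 0.1, 0.1, 0.1, 0.1, 0.1, 0.1, 0.1, 0.1, 0.1, 0.1, 0.1]
}}

```text
time_s: 26.45
tool_pos: [0.6201, -0.085, 0.2697]
tool_rot: [-179.9, -0.0, 108.0]
force: [-5.2, -1.3, 2.2]
grip_width: 0.0186
grasp_force: 15.0
```

```bash
python3 - <<'E'
from h import *
g=np.load('g.npy')
go(gw(g,[0,35-155*np.cos(.25),92-155*np.sin(.25)])[0]+[0,0,.1635],np.degrees(g[2])+90)
E
```

```text
t 26.45 tool [ 0.6201 -0.085   0.2697] [-179.9   -0.   108. ] F [-5.2 -1.3  2.2]
shift now-axes [ 0.0036 -0.0008  0.0525] shift after turn [ 0.0036 -0.0008  0.0525] turn [-0.001 -0.001 -0.   ]
```

Emit:
{"api": "send_rows", "payload": {
  "xyz": [
    [-0.0002, 0, 0.003],
    [-0.0001, 0, 0.003],
    [-0.0001, 0, 0.003],
    [0, 0, 0.003],
    [0, 0, 0.003],
    [0.0001, 0, 0.003],
    [0.0001, 0, 0.003],
    [0.0002, 0, 0.003],
    [0.0002, 0, 0.003],
    [0.0003, 0, 0.003],
    [0.0003, 0, 0.003],
    [0.0004, 0, 0.003],
    [0.0004, 0, 0.003],
    [0.0005, 0, 0.003],
    [0.0005, 0, 0.003],
    [0.0005, 0, 0.002],
    [0.0005, 0, 0.002],
    [0.0003, 0, 0.001],
    [0, 0, 0]
  ],
  "rotation": [
    [0, 0, 0],
    [0, 0, 0],
    [0, 0, 0],
    [0, 0, 0],
    [0, 0, 0],
    [0, 0, 0],
    [0, 0, 0],
    [0, 0, 0],
    [0, 0, 0],
    [0, 0, 0],
    [0, 0, 0],
    [0, 0, 0],
    [0, 0, 0],
    [0, 0, 0],
    [0, 0, 0],
    [0, 0, 0],
    [0, 0, 0],
    [0, 0, 0],
    [0, 0, 0]
  ],
  "jaw": [0.1, 0.1, 0.1, 0.1, 0.1, 0.1, 0.1, 0.1, 0.1, 0.1, 0.1, 0.1, 0.1, 0.1, 0.1, 0.1, 0.1, 0.1, 0.1]
}}

```text
time_s: 28.35
tool_pos: [0.6188, -0.0813, 0.2194]
tool_rot: [-179.9, -0.0, 108.0]
force: [-4.6, -0.7, 1.2]
grip_width: 0.0188
grasp_force: 15.0
```

Emit:
{"api": "send_rows", "payload": {
  "xyz": [
    [0, 0, 0.001],
    [0, 0, 0.001],
    [0, 0, 0.0005],
    [0, 0, 0]
  ],
  "rotation": [
    [0, 0, 0],
    [0, 0, 0],
    [0, 0, 0],
    [0, 0, 0]
  ],
  "jaw": [0.1, 0.1, 0.1, 0.1]
}}

```text
time_s: 28.75
tool_pos: [0.6189, -0.0811, 0.2184]
tool_rot: [-179.9, -0.0, 108.0]
force: [-7.7, -1.2, 9.0]
grip_width: 0.0188
grasp_force: 15.0
```

The lever is on its stop, with the force up to 9 N. I'll let go and retreat.

Emit:
{"api": "send_rows", "payload": {
  "xyz": [
    [0, 0, 0],
    [0, 0, 0],
    [0, 0, 0],
    [0, 0, 0],
    [0, 0, 0],
    [0, 0, 0],
    [0, 0, -0.01],
    [0, 0, -0.03],
    [0, 0, -0.04],
    [0, 0, -0.04],
    [0, 0, -0.04],
    [-0.03, 0, -0.02],
    [-0.045, 0, 0],
    [-0.045, 0, 0],
    [-0.04, 0, 0],
    [-0.02, 0, 0],
    [0, 0, 0],
    [0, 0, 0]
  ],
  "rotation": [
    [0, 0, 0],
    [0, 0, 0],
    [0, 0, 0],
    [0, 0, 0],
    [0, 0, 0],
    [0, 0, 0],
    [0, 0, 0],
    [0, 0, 0],
    [0, 0, 0],
    [0, 0, 0],
    [0, 0, 0],
    [0, 0, 0],
    [0, 0, 0],
    [0, 0, 0],
    [0, 0, 0],
    [0, 0, 0],
    [0, 0, 0],
    [0, 0, 0]
  ],
  "jaw": [0.3, 0.5, 0.7, 1, 1, 1, 1, 1, 1, 1, 1, 1, 1, 1, 1, 1, 1, 1]
}}

```text
time_s: 30.55
tool_pos: [0.6747, -0.2524, 0.3977]
tool_rot: [180.0, -0.0, 108.0]
force: [-0.3, 0.8, -0.3]
grip_width: 0.087
grasp_force: 0.0
```

```bash
python3 - <<'E'
from h import *
a0,b0=pickle.load(open('c0.pkl','rb'));b1=cam('top');a1=cam('scene')
g=np.load('g.npy')
G=[0,35-155*np.cos(.25),92-155*np.sin(.25)]
for n,x,y in(('scene',a0,a1),('top',b0,b1)):
    p=proj(x,gw(g,G))[0].round().astype(int);u,v=p
    T=x['image'][v-10:v+11,u-10:u+11]; S=y['image'][v-22:v+23,u-22:u+23]
    r=cv2.matchTemplate(S,T,cv2.TM_CCOEFF_NORMED);_,s,_,l=cv2.minMaxLoc(r);print(n,'grip score',round(s,3),'shift',l[0]-12,l[1]-12)
# slab in the top picture
hsv=cv2.cvtColor(b1['image'],cv2.COLOR_BGR2HSV);m=((hsv[...,1]<50)&(hsv[...,2]>120)).astype(np.uint8)
n,l,s,ce=cv2.connectedComponentsWithStats(m);c,sn=np.cos(g[2]),np.sin(g[2])
for i in range(1,n):
    if 150<s[i,4]<1500:
        pts=cv2.findContours((l==i).astype(np.uint8),0,1)[0][0].reshape(-1,2);d=(ray(b1,pts,.054)[:,:2]-g[:2])*1000
        d=np.c_[c*d[:,0]+sn*d[:,1],-sn*d[:,0]+c*d[:,1]];print(ce[i].round(1),cv2.boxPoints(cv2.minAreaRect(d.astype(np.float32))).round(0).tolist())
print(env.get_obs()['force'],env.get_obs()['time_s'])
E
```

```text
scene grip score 0.957 shift 0 1
top grip score 0.971 shift -1 1
[424.7 100.1] [[-132.0, -577.0], [-110.0, -685.0], [133.0, -637.0], [111.0, -529.0]]
[112.1 122.1] [[177.0, 340.0], [225.0, 296.0], [251.0, 324.0], [203.0, 368.0]]
[246.7 182.8] [[-149.0, 22.0], [-148.0, -28.0], [-20.0, -26.0], [-21.0, 24.0]]
[138. 197.] [[-95.0, 306.0], [-15.0, 251.0], [39.0, 329.0], [-41.0, 384.0]]
[-0.17921354 -0.20581143  0.64664453] 30.65
```

```bash
python3 -c "
from cell import env
print(env.sign_off())"
```

```text
the job is handed in; nothing more can be done
None
```

I handed the job in at about 31 s: the slab is laid flat on the platen and released with the whole foot above it, the lever went slowly down to its stop, and the tile, knife and jug were not touched; the sign-off gave no verdict.

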